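Wind the bell timer past its top mark and set it to ten minutes

ROBOT

A 7-joint arm with a two-finger parallel gripper is mounted at the origin on a cart in front of the work surface, level with it; the furniture and walls round the work are solid. World frame = base frame: x ahead of the robot, y to its left, z up, the work surface at z = 0. Lengths are in mm, angles in rad, forces in N, time in s.
With the tool pointing down it reaches from about 350 to 900 mm from the base axis. Payload 7.2 kg.
Tool frame: the origin (TCP) lies midway between the tips of the shut fingers; the grasp point (between the pads) lies 19 mm behind it; z points along the fingers, y is the line along which they close (so a half turn about z gives the same grasp; the last joint's range is limited). The gripper opens to 85 mm and grips with 20 to 120 N. Pads are 22 mm wide; open, the fingers measure 114 mm over their backs; the gripper's body (76 mm by 85 mm) begins 54 mm behind the grasp point. The pads swing forward as they close: fully open they stand 13 mm farther back than shut.
Start: joints at [-1.353, 0.411, -0.013, 1.596, 0.006, 1.134, -0.082], TCP at [176.213, 599.648, 231.297] pointing down, gripper open.
Joint ranges: [-2.95, 2.95], [-0.29, 1.99], [-1.47, 1.44], [0.14, 2.54], [-1.03, 4.17], [0.13, 1.85], [-2.86, 2.86]. Speed limits (rad/s): [2.39, 2.39, 3.01, 3.01, 3.14, 3.14, 3.14].

INTERFACE

Orientations are given as a unit quaternion [w, x, y, z].
In Python, from plant import readout, capture, camera_params, workorder gives the robot as it stands. The module is installed in compiled form; this text tells all that it offers.
- The arm moves only by the shell command python3 -m pendant 'ROWS' [OPENING]. ROWS is JSON, a list of rows, each a list of 2 entries, a list of its own where there are three numbers: the shift along the tool's x, y, z in m, then the turn about the tool's z in degrees. In form: [[[x, y, z], spin], ...]. A call has 1 to 8 rows; each row shifts and turns the commanded pose from where the row before left it, along the tool's axes as they then stand; what a row does not reach is not made up. A row lasts 1/8 s, in which the tool goes at most 62.5 mm and 10.7 degrees, less where a joint would pass 70% of its speed; a pose out of reach is approached as far as the arm can. A call is refused whole if a number of a shift passes 0.0625 or a number of a turn 10.7, either way. A call with a gripper value outside its range is refused whole. OPENING is the closure, from -1 (fully open) to 1 (shut), set as the call begins (- or left out, the last holds). The fingers move at their own pace and stop on an object; the grip force is fixed at half the most. Time passes only in rows, so rows that do not move let the fingers close. It gives the time, the measured TCP pose, the force, the opening and the grip force at its end, in the units of the state.
- readout.read_state(): the state, without advancing time (a new reading comes with each control period).
- capture(name): name is "scene" or "top" or "wrist"; returns the picture (384x512x3 uint8, red, green, blue); there is no depth.
- camera_params(name): a dict with "K" (3x3 intrinsics, pixels), "k1" (the pictures are not rectified: a ray, as slopes to the right and down, at radius r is drawn at 1 + k1 r^2 times it, then the intrinsics apply), "view" (4x4, takes a point from world to camera coordinates). Camera axes: x right, y up, looking along -z (the intrinsics and any distortion apply to the point x, -y, -z); pixel columns grow to the right and rows downward; lengths in mm; the calibration is good to about 2 mm. A picture is of the moment at which its call begins: read the wrist's pose just before it. camera_params takes no time and is no camera call; for the wrist camera it gives the pose at the moment of the call.
- workorder.job_done(): hands the job in; it is judged then, once.
The state is a dict: "clock": time; "joints": joint angles; "joint_vel": joint speeds; "effort": joint torques, N m; "tool_pos": TCP position; "tool_rot": TCP orientation; "ft_force": force on the tool from outside, world axes, zero at the start; "torque": the same for the moment, N m; "finger_gap": finger opening in mm; "finger_force": force on a finger pad.
Only numpy, scipy, OpenCV 4.12 (cv2) and the standard library are available. Lean on these libraries where they do the work, as an engineer would, in place of code of your own. Each camera call takes 0.05 s, during which the arm holds its last target. There are 200 camera calls.

TASK

Set the red bell timer on the worktop to ten minutes for the tea: first wind its black knob clockwise past the red fifteen-minute mark, so that the bell spring is fully wound, then turn it back down to ten minutes, which is the second long black mark, and let go. The timer is light and only stands on its rubber feet, so press it down with about one and a half kilos while you twist, so that the case stays where it is and does not skid round, and never lean on it with twice that. Leave it standing there and leave the other things alone.

Things in the scene. Friction and masses are not known exactly. Their poses are not given: they have to be found in the camera images.
- timer: Loose red bell timer, 0.22 kg: round case 88 mm across, 36 mm high, on four rubber feet 30 mm from its centre (friction with the worktop about 0.6); on its white top the black knob, whose top is 71 mm over the worktop. Origin: centre of the underside; z up. If the knob is wound without pressing down, the whole timer skids round instead.
- zero_mark (a point): The black zero dot on the timer's face, 34.5 mm from its axis on the case's +x side, 37 mm above its underside; moves only if the case skids. From it the minute marks run clockwise seen from above, one every 15 degrees: short black ones, long black ones at 5 and 10 minutes, a long red one at 15 (the top mark, 225 degrees from the dot).
- dial (a joint): Knob angle on the case, rad: 0 at the zero dot, growing clockwise from above, 0.2618 a minute (5 min 1.309, 10 min 2.618, top mark 3.927, hard stop 4.189). Starts at 1.2 to 2.1. Winding takes 0.11 N m, rising to 0.135 at the top; turning back 0.015 to 0.03; it stays where it is left. While winding, 7 N of press holds the case still, 12 N if turned off centre.
- dial_grip (a point): Point on the knob's axis 66 mm above the timer's underside, where to hold the grip bar: bar 44 mm long, 14 mm thick, 29 mm high, its top 71 mm above the underside; it stands on a round skirt 54 mm across whose top is 42 mm above the underside. Held, it can be pushed down through the grip. x lies along the bar to its pointer end (white stripe), y across the bar, z up.
- mug: white mug with blue dots, 92 x 127 x 93 high mm, a bystander; origin under its middle
- coffee_jar: coffee jar with a green lid, 89 across, 137 high mm, a bystander; origin under its middle
- sugar_canister: purple canister with a wooden lid, 102 x 102 x 140 high mm, a bystander; origin under its middle
- tea_box: dark tea box, 64 x 142 x 75 high mm, a bystander; origin under its middle
- spoon: steel teaspoon, 188 long, 38 wide, 15 high mm, a bystander; origin under its middle
- lemon: lemon, 71 x 53 x 51 mm, a bystander; origin under its middle

How it is judged:
By the outcome, as a careful person would: the job done as asked, in the order asked, and still so for the second after the job is handed in, with the robot touching nothing.
It also fails if it takes over 67 s, if anything falls off the work surface, if the arm or the gripper's body presses on something with over 40 N, if the wrist force passes 120 N, or if a joint passes its speed limit or range.

## Working session

There is one attempt and no reset: what is moved stays moved. The work goes in short steps, Python scripts to look and compute and a shell command to move; the robot and the scene stay as the last step left them, time stands still between calls to the robot, and variables do not carry over. Pictures are saved under pics/ and viewed, at most 10 in all, crops included, and the job is handed in when it is done.

```bash
mkdir -p pics
python3 - <<'E'
from plant import readout,capture,camera_params
import cv2,numpy as np
s=readout.read_state()
for k in s: print(k,np.round(s[k],3))
t=capture("top");c=capture("scene")
cv2.imwrite('pics/top.png',t[:,:,::-1])
cv2.imwrite('pics/scene.png',c[:,:,::-1])
E
```

```text
clock 0.0
joints [-1.353  0.412 -0.013  1.597  0.006  1.134 -0.082]
joint_vel [ 0.001  0.    -0.001  0.     0.001  0.002  0.001]
effort [-0.0000e+00 -6.0064e+01  6.8200e-01 -2.9939e+01  1.4000e-02  1.1000e-02
  0.0000e+00]
tool_pos [176.102 599.165 230.448]
tool_rot [-0.     0.142  0.99  -0.001]
ft_force [0.307 0.131 0.719]
torque [-0.015 -0.022  0.037]
finger_force 0.0
finger_gap 85.311
```

View pics/top.png

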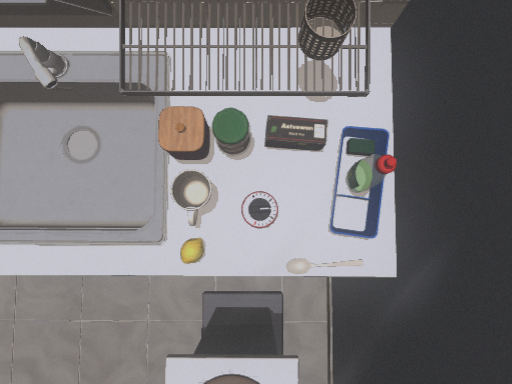

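The top view shows the timer at about (260,210), with the pointer stripe pointing right. The mug is at (190,190), the lemon at (192,250) and the spoon at (310,265).

```bash
cat > h.py <<'E'
from plant import readout,capture,camera_params
import cv2,numpy as np
def pix2w(p,uv,z):
    K=np.array(p["K"]);V=np.array(p["view"]);k=p["k1"]
    d=np.linalg.inv(K)@[uv[0],uv[1],1]; s=d[:2].copy()
    for _ in range(20): s=d[:2]/(1+k*(s@s))
    r=V[:3,:3].T@np.array([s[0],-s[1],-1]); o=-V[:3,:3].T@V[:3,3]
    return o+r*(z-o[2])/r[2]
def w2pix(p,w):
    K=np.array(p["K"]);V=np.array(p["view"]);c=V[:3,:3]@np.asarray(w,float)+V[:3,3]
    s=np.array([c[0],-c[1]])/-c[2]; s=s*(1+p["k1"]*(s@s)); return (K@[*s,1])[:2]
E
python3 - <<'E'
from h import *
p=camera_params("top"); print(p)
t=cv2.imread('pics/top.png')
for n,uv,z in [("timer",(260,210),37),("mug",(190,190),90),("right",(300,210),37),("tip",(268,209),71),("jar",(231,126),137),("lemon",(192,250),40),("spoon",(299,266),10)]:
    print(n,pix2w(p,uv,z).round(1))
cv2.imwrite('pics/tc.png',cv2.resize(t[180:240,220:300],(800,600),interpolation=cv2.INTER_CUBIC))
E
```

```text
{'K': array([[399.24330265,   0.        , 251.85932481],
       [  0.        , 399.24330265, 193.5881178 ],
       [  0.        ,   0.        ,   1.        ]]), 'k1': 0.003719251396838475, 'view': array([[ 4.11531468e-03, -9.99971146e-01, -6.38518239e-03,
        -4.74801147e+01],
       [ 9.96546638e-01,  3.57150361e-03,  8.29580758e-02,
        -5.42299312e+02],
       [-8.29328774e-02, -6.70453063e-03,  9.96532582e-01,
        -9.40514613e+02],
       [ 0.00000000e+00,  0.00000000e+00,  0.00000000e+00,
         1.00000000e+00]])}
timer [502.4 -64.9  37. ]
mug [544.4  93.1  90. ]
right [ 502.7 -159.5   37. ]
tip [503.3 -82.7  71. ]
jar [ 6.789e+02 -6.000e-01  1.370e+02]
lemon [407.9  94.1  40. ]
spoon [ 369.2 -159.4   10. ]
```

View pics/tc.png

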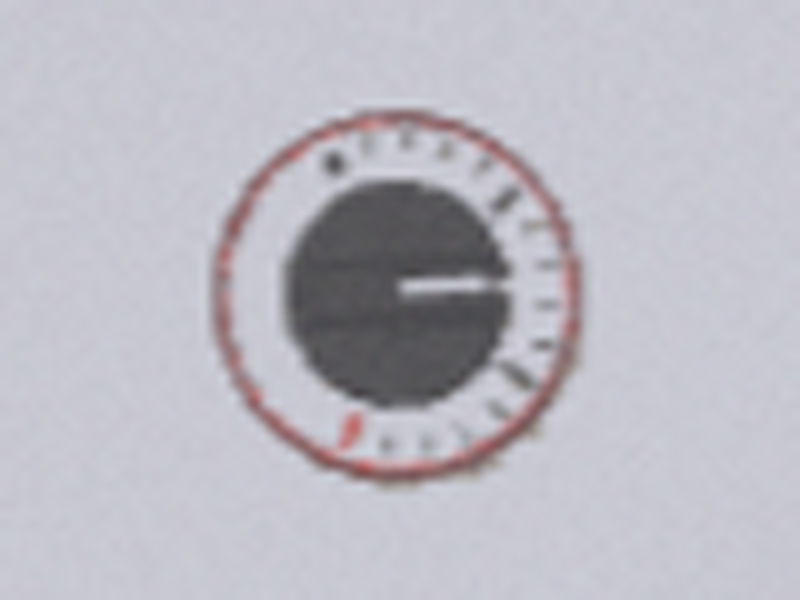

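```bash
R='[-0.0358,-0.0389,0]'; python3 -m pendant '[[[-0.0358,-0.0389,0],0],[[-0.0358,-0.0389,0],0],[[-0.0358,-0.0389,0],0],[[-0.0358,-0.0389,0],0],[[-0.0358,-0.0389,0],0],[[-0.0358,-0.0389,0],0],[[-0.0358,-0.0389,0],0]]' -1
python3 -m pendant '[[[-0.0358,-0.0389,0],0],[[-0.0358,-0.0389,0],0],[[-0.0358,-0.0389,0],0],[[-0.0358,-0.0389,0],0],[[-0.0358,-0.0389,0],0],[[-0.0358,-0.0389,0],0],[[-0.0358,-0.0389,0],0]]'
python3 -m pendant '[[[0,0,0],10],[[0,0,0],10],[[0,0,0],10],[[0,0,0],10],[[0,0,0],10],[[0,0,0],10],[[0,0,0],10],[[0,0,0],0]]'
python3 - <<'E'
from h import *
s=readout.read_state(); print(s["tool_pos"],s["tool_rot"],s["joints"],s["ft_force"])
w=capture("wrist"); p=camera_params("wrist")
cv2.imwrite('pics/w1.png',w[:,:,::-1])
print(p, w2pix(p,(504.4,-63.3,37)), w2pix(p,(504.4,-63.3,71)))
E
```

```text
clock: 0.98
tool_pos: [340.3, 266.0, 231.2]
tool_rot: [-0.0, 0.142, 0.99, 0.0]
ft_force: [1.6, 0.0, 0.4]
finger_gap: 85.4
finger_force: 0.0
clock: 1.85
tool_pos: [504.0, -65.6, 231.2]
tool_rot: [-0.0, 0.142, 0.99, 0.0]
ft_force: [0.7, 1.3, 0.5]
finger_gap: 85.4
finger_force: 0.0
clock: 2.85
tool_pos: [503.4, -64.0, 231.0]
tool_rot: [-0.0, 0.684, 0.73, -0.0]
ft_force: [-0.2, -0.3, -0.8]
finger_gap: 85.5
finger_force: 0.0
[503.35201098 -63.9995147  231.02749438] [-1.48742447e-04  6.83866772e-01  7.29606839e-01 -2.77591505e-04] [-0.57299198  0.24180509  0.72659111  1.91265025 -0.18362621  1.05452695
  0.29517686] [-0.2432663  -0.31878084 -0.82840376]
{'K': array([[266.95969144,   0.        , 251.83915368],
       [  0.        , 266.95969144, 189.87563563],
       [  0.        ,   0.        ,   1.        ]]), 'k1': -0.043273045056803724, 'view': array([[ 9.97758450e-01,  6.69156249e-02, -6.11891665e-04,
        -4.98104734e+02],
       [-6.44735464e-02,  9.58815946e-01, -2.76613709e-01,
         1.29815095e+02],
       [-1.79230877e-02,  2.76033116e-01,  9.60981000e-01,
        -3.50389375e+02],
       [ 0.00000000e+00,  0.00000000e+00,  0.00000000e+00,
         1.00000000e+00]])} [252.54771302 169.25999256] [252.60482414 175.20774816]
```

View pics/w1.png

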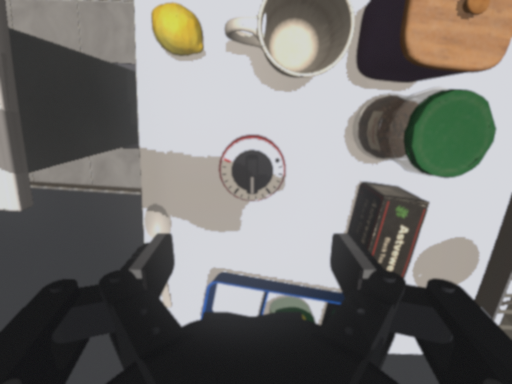

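The wrist view shows the timer at about (252,168), close to the predicted (252.5,169.3). The pointer points at the image bottom. I'll zoom in for angle and centre.

Run:
```python
from h import *
p=camera_params("wrist");t=cv2.imread('pics/w1.png')
# rectify the face plane z=37 to metric map, 0.25 mm/px, up=+x, left=+y, centred on estimate
c=(504.4,-63.3)
def rect(z,n=560,s=.2):
    m=np.array([[w2pix(p,(c[0]+(n/2-i)*s,c[1]+(n/2-j)*s,z)) for j in range(n)] for i in range(n)],np.float32)
    return cv2.remap(t,m[...,0],m[...,1],cv2.INTER_CUBIC)
a=rect(37,560);b=rect(71,240)
for z,im in((37,a),):
    for r in (27,34.5,41): cv2.circle(im,(280,280),int(r*5),(255,180,0),1)
o=np.zeros((560,800,3),np.uint8);o[:,:560]=a;o[:240,560:]=b;cv2.imwrite('pics/r1.png',o)
```

```text
(no output)
```

View pics/r1.png

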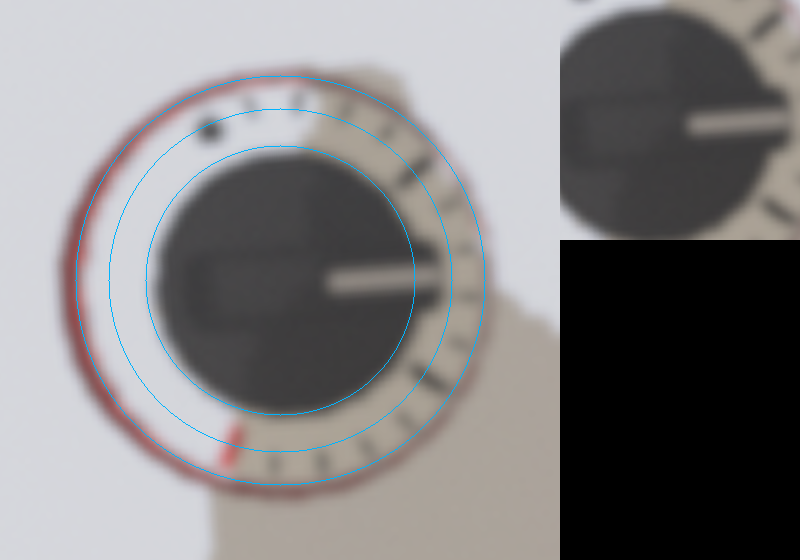

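```bash
python3 -m pendant '[[[0,0,0.0305],0],[[0,0,0.0305],0],[[0,0,0.0305],0],[[0,0,0.0305],0],[[0,0,0.0305],0],[[0,0,0.0305],0],[[0,0,0],0]]'
python3 -m pendant '[[[0,0,0],0],[[0,0,0],0],[[0,0,0],0],[[0,0,0],0],[[0,0,0],0],[[0,0,0],0],[[0,0,0],0],[[0,0,0],0]]' 1
python3 - <<'E'
from h import *
s=readout.read_state(); print(s["tool_pos"],s["tool_rot"],s["joints"],s["ft_force"],s["torque"])
w=capture("wrist"); t=capture("top")
o=np.hstack([w,np.zeros((384,288,3),np.uint8)]);o[:216,512:]=cv2.resize(t[182:236,224:296],(288,216))
cv2.imwrite('pics/w2.png',o[:,:,::-1])
E
```

```text
clock: 3.78
tool_pos: [501.9, -64.1, 46.6]
tool_rot: [-0.002, 0.683, 0.73, -0.001]
ft_force: [-0.6, -0.4, 0.4]
finger_gap: 85.3
finger_force: 0.0
clock: 4.78
tool_pos: [503.6, -64.1, 48.8]
tool_rot: [-0.0, 0.684, 0.729, 0.0]
ft_force: [-2.1, 0.0, 6.9]
finger_gap: 13.0
finger_force: 60.1
[503.60477937 -64.07863976  48.84492124] [-5.93970698e-05  6.84325063e-01  7.29177016e-01  2.91147682e-04] [-0.40844673  0.51408625  0.56946201  2.07448845 -0.44127279  0.67129592
  0.51771897] [-2.05755895  0.03089616  6.92098737] [0.10646833 0.41740451 0.02527016]
```

View pics/w2.png

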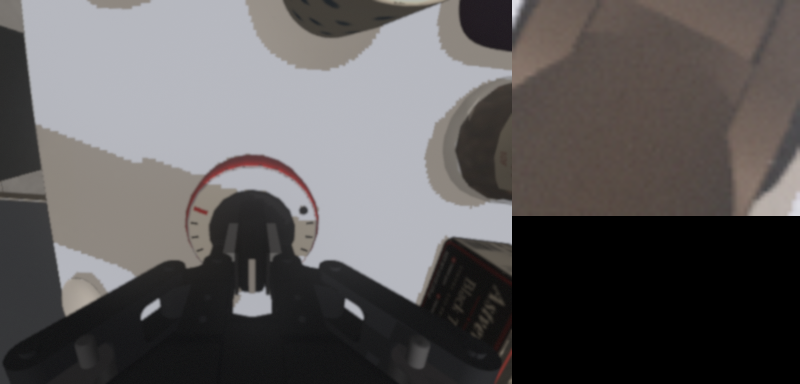

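The bar is held, with the zero dot at (303,210) and the red mark at (200,210). The force is already 7 N down. Next I press gently to about 15 N.

```bash
python3 -m pendant '[[[0,0,0.0005],0],[[0,0,0],0],[[0,0,0],0]]'
python3 -m pendant '[[[0,0,0.0005],0],[[0,0,0],0],[[0,0,0],0]]'
```

```text
clock: 5.25
tool_pos: [503.6, -64.1, 48.8]
tool_rot: [-0.0, 0.684, 0.729, 0.001]
ft_force: [-3.9, 0.4, 12.5]
finger_gap: 12.4
finger_force: 61.1
clock: 5.62
tool_pos: [503.7, -64.1, 48.7]
tool_rot: [-0.0, 0.684, 0.729, 0.001]
ft_force: [-5.1, 1.2, 19.4]
finger_gap: 12.9
finger_force: 62.0
```

```bash
python3 -m pendant '[[[0,-0.0003,-0.0003],0],[[0,0,0],0],[[0,0,0],0]]'
python3 -m pendant '[[[0,0,0],4],[[0,0,0],4],[[0,0,0],0]]'
```

```text
clock: 6.0
tool_pos: [503.6, -64.1, 48.8]
tool_rot: [0.0, 0.684, 0.729, 0.001]
ft_force: [-3.5, 0.4, 13.3]
finger_gap: 12.4
finger_force: 61.0
clock: 6.38
tool_pos: [503.7, -64.1, 48.8]
tool_rot: [0.0, 0.734, 0.679, 0.001]
ft_force: [-3.7, 0.6, 14.6]
finger_gap: 12.6
finger_force: 61.3
```

```bash
python3 -m pendant '[[[0,0,0],5],[[0,0,0],5],[[0,0,0],5],[[0,0,0],5]]'
python3 -m pendant '[[[0,0,0],5],[[0,0,0],5],[[0,0,0],5],[[0,0,0],5]]'
python3 -c "
from plant import readout
s=readout.read_state();print(s['joints'],s['torque'])"
```

```text
clock: 6.88
tool_pos: [503.8, -64.1, 48.8]
tool_rot: [-0.0, 0.841, 0.541, 0.001]
ft_force: [-3.1, 1.3, 13.2]
finger_gap: 13.0
finger_force: 61.1
clock: 7.38
tool_pos: [503.9, -64.3, 48.8]
tool_rot: [-0.0, 0.922, 0.387, 0.001]
ft_force: [-3.2, 0.4, 14.1]
finger_gap: 12.9
finger_force: 61.1
[-0.5653159   0.58385894  0.79567182  2.08365566 -0.63448722  0.728666
 -0.13530959] [-0.00390394  0.69158751  0.15527483]
```

```bash
python3 -m pendant '[[[0,0,0.0001],5],[[0,0,0],5],[[0,0,0],5],[[0,0,0],5]]'
python3 -m pendant '[[[0,0,0],5],[[0,0,0],5],[[0,0,0],5],[[0,0,0],5]]'
python3 -c "
from plant import readout
s=readout.read_state();print(s['joints'],s['torque'])"
```

```text
clock: 7.88
tool_pos: [504.0, -64.4, 48.8]
tool_rot: [-0.0, 0.975, 0.221, 0.001]
ft_force: [-3.1, 0.2, 15.8]
finger_gap: 12.8
finger_force: 61.3
clock: 8.38
tool_pos: [504.0, -64.6, 48.8]
tool_rot: [-0.0, 0.999, 0.048, 0.001]
ft_force: [-2.8, 0.1, 14.5]
finger_gap: 13.0
finger_force: 61.3
[-0.67527838  0.66998697  0.97523923  2.08918651 -0.79333179  0.80699625
 -0.68101144] [-0.1298019   0.69370742  0.0806167 ]
```

Run:
```python
from h import *
w=capture("wrist")
cv2.imwrite('pics/w3.png',w[:,:,::-1])
```

```text
(no output)
```

View pics/w3.png

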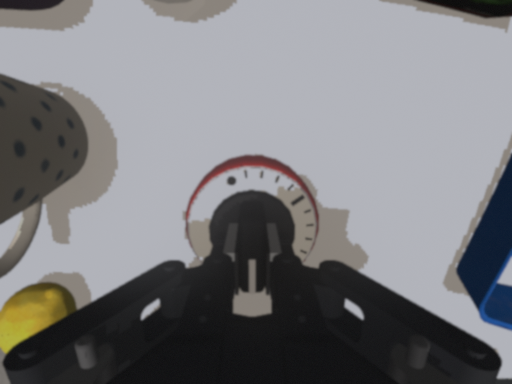

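The dot is now at (231,181), left of up, and the 5-minute mark is at (298,199). This matches a dial of about 200° with the case not skidded. I'll continue past the top mark.

```bash
python3 - <<'E'
from h import *
p=camera_params("wrist")
d=pix2w(p,(231.5,181),37);print(d, np.degrees(np.arctan2(d[1]+64.2,d[0]-504)))
E
python3 -m pendant '[[[0,0,0],5],[[0,0,0],5],[[0,0,0],5],[[0,0,0],5]]'
python3 -m pendant '[[[0,0,0],4],[[0,0,0],4],[[0,0,0],4],[[0,0,0],0]]'
python3 - <<'E'
from h import *
s=readout.read_state();q=s['tool_rot'];print(2*np.degrees(np.arctan2(q[1],q[2]))-86.3+112.3,s['joints'],s['torque'])
w=capture("wrist");p=camera_params("wrist")
cv2.imwrite('pics/w4.png',w[:,:,::-1])
E
```

```text
[534.79433692 -50.27377801  37.        ] 24.334062833663967
clock: 8.93
tool_pos: [503.9, -64.7, 48.8]
tool_rot: [-0.0, 0.992, -0.126, 0.001]
ft_force: [-3.9, 0.1, 14.2]
finger_gap: 12.6
finger_force: 61.3
clock: 9.43
tool_pos: [503.9, -64.8, 48.8]
tool_rot: [-0.0, 0.974, -0.229, 0.001]
ft_force: [-4.0, -0.1, 15.6]
finger_gap: 12.8
finger_force: 61.5
232.43053639134652 [-0.74315876  0.75504718  1.10539327  2.09240037 -0.90943487  0.88875605
 -1.1286318 ] [-0.09999262  0.75547515  0.02460603]
```

View pics/w4.png

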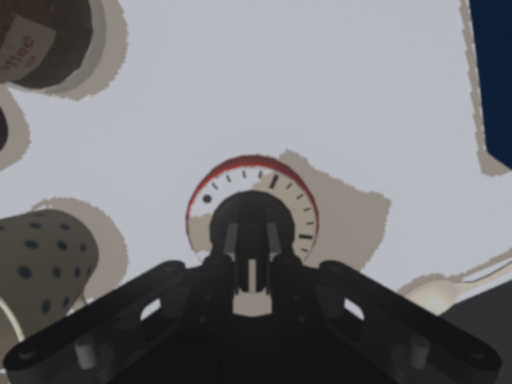

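The dot is at (207,199), the 5-minute mark at (274,181) and the 10-minute mark at (306,237). I'll compute the case yaw and centre from these.

Run:
```python
from h import *
from scipy.optimize import least_squares
p=camera_params("wrist")
P=[pix2w(p,u,37)[:2] for u in[(207.3,198.8),(274,181.5),(306,236.8)]]
def f(v):
    cx,cy,a,r=v;o=[]
    for q,g,R in zip(P,(0,75,150),(34.5,r,r)):
        t=np.radians(a-g);o+=[cx+R*np.cos(t)-q[0],cy+R*np.sin(t)-q[1]]
    return o
r=least_squares(f,[504,-64,26,35]);print(r.x,r.fun.round(2))
q=readout.read_state()['tool_rot'];ty=2*np.degrees(np.arctan2(q[1],q[2]))
print('pointer yaw',0.5-ty, 'dial', r.x[2]+ty-.5)  # checked: start ty 86.3 -> -85.8
```

```text
[503.84630263 -65.60870985  26.40238286  34.03494272] [ 0.1   0.16 -0.15 -0.1   0.05 -0.06]
pointer yaw -205.8949857708824 dial 232.29736862636605
```

```bash
python3 -m pendant '[[[0,0,0],-6],[[0,0,0],-6],[[0,0,0],-6],[[0,0,0],-6],[[0,0,0],-6],[[0,0,0],-6],[[0,0,0],-6]]'
python3 -m pendant '[[[0,0,0],-6],[[0,0,0],-6],[[0,0,0],-6],[[0,0,0],-6],[[0,0,0],-6],[[0,0,0],-5],[[0,0,0],-5],[[0,0,0],0]]'
python3 - <<'E'
from h import *
s=readout.read_state();q=s['tool_rot'];ty=2*np.degrees(np.arctan2(q[1],q[2]))
print('dial', 26.4+ty-.5)
w=capture("wrist");p=camera_params("wrist")
cv2.imwrite('pics/w5.png',w[:,:,::-1])
E
```

```text
clock: 10.35
tool_pos: [504.0, -64.5, 48.8]
tool_rot: [-0.0, 0.99, 0.138, 0.001]
ft_force: [-4.0, 0.3, 14.9]
finger_gap: 12.6
finger_force: 61.2
clock: 11.35
tool_pos: [503.9, -64.2, 48.8]
tool_rot: [-0.0, 0.884, 0.467, 0.001]
ft_force: [-3.7, 0.5, 15.1]
finger_gap: 12.5
finger_force: 61.2
dial 150.1980697698433
```

View pics/w5.png

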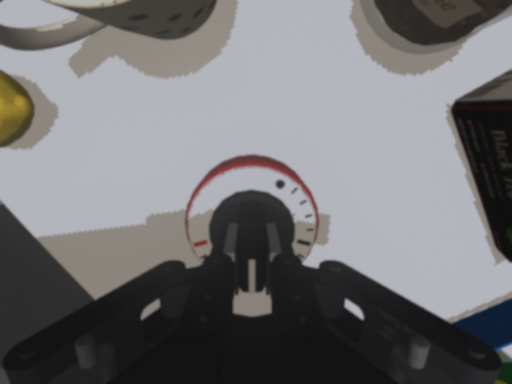

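The dot is at (280,184), the red mark at (200,243) and the 5-minute mark at (303,242). That fits a dial of 150°. Now I relieve the press, let go, lift and check.

```bash
python3 -m pendant '[[[0,0,-0.0009],0],[[0,0,0],0],[[0,0,0],0]]'
python3 -m pendant '[[[0,0,0],0],[[0,0,0],0],[[0,0,0],0],[[0,0,0],0],[[0,0,0],0],[[0,0,0],0],[[0,0,0],0],[[0,0,0],0]]' -1
python3 -m pendant '[[[0,0,-0.02],0],[[0,0,-0.02],0],[[0,0,-0.02],0],[[0,0,-0.02],0],[[0,0,-0.02],0],[[0,0,-0.02],0],[[0,0,0],0],[[0,0,0],0]]'
python3 - <<'E'
from h import *
w=capture("wrist");p=camera_params("wrist");c=(504,-64.2)
t=w[:,:,::-1].copy();n=560;s=.2
def rect(z,n):
    m=np.array([[w2pix(p,(c[0]+(n/2-i)*s,c[1]+(n/2-j)*s,z)) for j in range(n)] for i in range(n)],np.float32)
    return cv2.remap(t,m[...,0],m[...,1],cv2.INTER_CUBIC)
o=np.zeros((560,800,3),np.uint8);o[:,:560]=rect(37,560);o[:240,560:]=rect(71,240);cv2.imwrite('pics/r2.png',o)
E
```

```text
clock: 11.78
tool_pos: [503.7, -64.1, 48.8]
tool_rot: [0.0, 0.884, 0.467, 0.0]
ft_force: [-0.8, 0.5, 7.5]
finger_gap: 12.9
finger_force: 60.1
clock: 12.78
tool_pos: [503.2, -64.2, 48.4]
tool_rot: [-0.0, 0.884, 0.467, 0.0]
ft_force: [-0.4, 0.1, 0.0]
finger_gap: 85.6
finger_force: 0.0
clock: 13.78
tool_pos: [502.9, -63.9, 167.8]
tool_rot: [-0.0, 0.884, 0.467, -0.0]
ft_force: [0.6, -0.5, 0.0]
finger_gap: 85.6
finger_force: 0.0
```

View pics/r2.png

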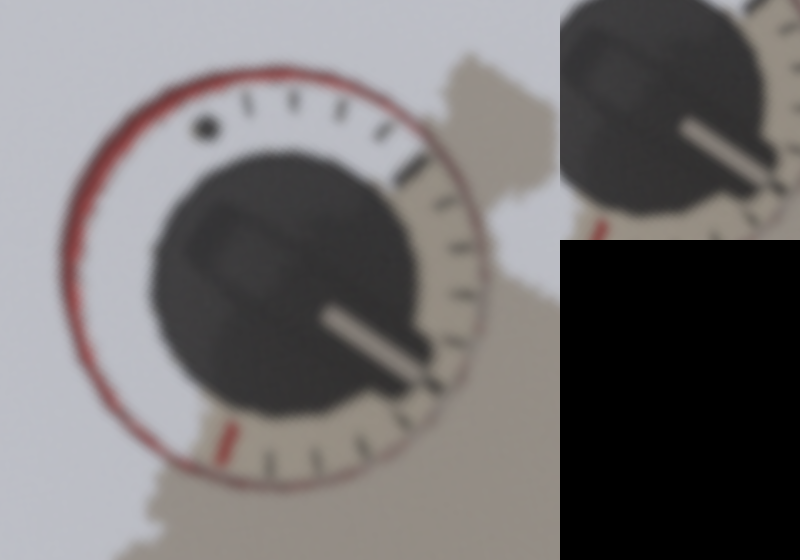

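The stripe lies on the long 10-minute mark at (433,386): pointer yaw is −124.2° and case yaw about 26°, so the dial reads about 150°. The case hasn't moved and the gripper is clear.

```bash
python3 -c "
from plant import workorder
print(workorder.job_done())"
```

```text
the job is handed in; nothing more can be done
None
```

The timer was wound past the red mark to about 232°, turned back to ten minutes (about 150°) and released, pressed at about 15 N while twisting (briefly 19 N beforehand); the case stayed put, nothing else was touched, and the job is handed in at about 14 s, with no verdict returned.

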